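Kit servos and bearing blocks on a click-stop carousel

TASK

Three bins stand on a carousel whose swivel base clicks into place every 30 degrees; turn it by the black bar handle on top. First click the red bin round to the white arrow and drop every servo into it there; then go four clicks clockwise (seen from above), which brings the blue bin to the arrow, and drop every bearing block into that one. Finish by turning exactly two more clicks clockwise, so that the gap between the blue and grey bins is at the arrow and the carousel rests in its stop, and leave the other things on the bench alone.

Things in the scene. Friction and masses are not known exactly. Their poses are not given: they have to be found in the camera images.
- swivel_base: grey round steel base plate of the carousel, 336 mm across and 12 mm thick, fixed to the bench; origin on the bench top under the turning axis, z up. A dark tongue with a white arrow pointing at the axis sticks out on its own -x side (to 236 mm from the axis): this is the loading mark
- load_mark (a point): the loading position: the point on the white arrow's line 105 mm from the axis, 48 mm above the bench, where the floor centre of a bin is when that bin stands at the arrow
- carousel (a joint): angle of the carousel, rad, counterclockwise positive seen from above; endless, no end stops; 0 when the red bin is at the arrow, -2.094 (or +4.189) blue bin at the arrow, +2.094 grey bin at the arrow; the finishing position is -3.142 (or +3.142).
- handle (a point): centre of the black bar handle on the axis of the carousel, 154 mm above the bench; it turns with the carousel. The bar is 90 mm long along its own y, 24 mm thick along its own x, 36 mm high (136 to 172 mm above the bench), z up; grip it across its thickness from above
- red_bin (a point): centre of the inner floor (48 mm above the bench) of the red open bin on the carousel, 105 mm from the axis. All three bins are alike: inner 90 mm in the radial direction, 104 mm across it, walls 4 mm, rim 116 mm above the bench; spaced 120 degrees (four clicks). The point turns with the carousel
- blue_bin (a point): the same for the blue bin, 120 degrees counterclockwise of the red one seen from above
- grey_bin (a point): the same for the grey bin, 120 degrees clockwise of the red one; it stays empty. Of the detents: 12 stops 0.5236 rad apart, carousel angle 0 is one; it takes about 0.5 N m to pass from one stop to the next, and when let go in between the carousel springs to the nearest stop
- servo1: servo, a box 62 x 30 x 38 mm (x, y, z), black with an orange band and a white output disc on its +z end, 140 g; origin at its centre; lies on the bench with z up; None if absent (two or three are there)
- servo2: servo, a box 62 x 30 x 38 mm (x, y, z), black with an orange band and a white output disc on its +z end, 140 g; origin at its centre; lies on the bench with z up; None if absent (two or three are there)
- servo3: servo, a box 62 x 30 x 38 mm (x, y, z), black with an orange band and a white output disc on its +z end, 140 g; origin at its centre; lies on the bench with z up; None if absent (two or three are there)
- block1: bearing block of bare aluminium with a dark round bearing through it along y, 200 g: a foot 66 x 34 x 14 mm with a 46 x 34 x 26 mm block on it, 66 x 34 x 40 mm in all (x, y, z); origin at the centre of that 40 mm height; lies on the bench with z up; None if absent (one or two are there)
- block2: bearing block of bare aluminium with a dark round bearing through it along y, 200 g: a foot 66 x 34 x 14 mm with a 46 x 34 x 26 mm block on it, 66 x 34 x 40 mm in all (x, y, z); origin at the centre of that 40 mm height; lies on the bench with z up; None if absent (one or two are there)
- tape: white roll of tape, 90 mm across, 24 mm high, not part of the job; origin under its centre
- screwdriver: screwdriver with red handle, 200 mm, lying on the bench, not part of the job
- jar: closed jar 60 mm across, 80 mm high, not part of the job; origin under its centre
Things that resemble listed ones, but are neither listed nor needed, are in the scene too. Leave any green or purple look-alike of the servo2 alone.

How it is judged:
By the outcome, as a careful person would: the job done as asked, in the order asked, and still so for the second after the job is handed in, with the robot touching nothing.
Of servo1, servo2, servo3 only 2 to 3 are there at a start; the rules pass over those that are not, and their reading is None.
Of block1, block2 only 1 to 2 are there at a start; the rules pass over those that are not, and their reading is None.
At some moment in a run one of servo1, servo2, servo3, block1, block2 may be knocked a few centimetres aside while the robot is not near it.
Once in a run the grip may slacken for a moment while it holds something.
It also fails if it takes over 210 s, if anything falls off the work surface, if the arm or the gripper's body presses on something with over 40 N, if the wrist force passes 120 N, or if a joint passes its speed limit or range.

ROBOT

A 6-joint arm with a two-finger parallel gripper is mounted at the origin on the work surface. World frame = base frame: x ahead of the robot, y to its left, z up, the work surface at z = 0. Lengths are in m, angles in rad, forces in N, time in s.
With the tool pointing down it reaches from about 0.325 to 0.75 m from the base axis. Payload 7.6 kg.
Tool frame: the origin (TCP) lies midway between the tips of the shut fingers; the grasp point (between the pads) lies 19 mm behind it; z points along the fingers, y is the line along which they close (so a half turn about z gives the same grasp; the last joint's range is limited). The gripper opens to 85 mm and grips with 20 to 120 N. Pads are 22 mm wide; open, the fingers measure 114 mm over their backs; the gripper's body (76 mm by 85 mm) begins 54 mm behind the grasp point. The pads swing forward as they close: fully open they stand 13 mm farther back than shut.
Start: joints at [1.05, 0.052, 1.401, -0, 1.689, -0.07], TCP at [0.229, 0.473, 0.199] pointing down, gripper open.
Joint ranges: [-2.9, 2.9], [-0.91, 2.17], [0.12, 2.37], [-1.06, 4.2], [0.26, 2.73], [-2.93, 2.93]. Speed limits (rad/s): [2.57, 2.57, 3.01, 3.14, 3.14, 3.14].

INTERFACE

Orientations are given as a unit quaternion [w, x, y, z].
In Python, from cell import sense, capture, get_calibration, close_job gives the robot as it stands. The module is installed in compiled form; this text tells all that it offers.
- The arm moves only by the shell command python3 -m crank 'ROWS' [FORCE]. ROWS is JSON, one flat list of numbers, 7 for each row, row after row: the opening, from 0 (shut) to 1 (fully open), then the shift along the tool's x, y, z normalised to -1 to 1, where 1 is 500 mm, then the turn, a rotation vector about the tool's x, y, z normalised to -1 to 1, where 1 is 45 degrees. In form: [grip, x, y, z, wx, wy, wz, grip, x, y, z, wx, wy, wz, ...]. A call has exactly 10 rows; each row shifts and turns the commanded pose from where the row before left it, along the tool's axes as they then stand; what a row does not reach is not made up. A row lasts 1/8 s, in which the tool goes at most 62.5 mm and 10.7 degrees, less where a joint would pass 70% of its speed; a pose out of reach is approached as far as the arm can. A call with a number of a shift or a turn outside -1 to 1 is refused whole. A call with a gripper value outside its range is refused whole. The fingers move at their own pace and stop on an object; FORCE is the grip in N (left out, the last holds). Time passes only in rows, so rows that do not move let the fingers close, or fill a call up. It gives the time, the measured TCP pose, the force, the opening and the grip force at its end, in the units of the state.
- sense(): the state, without advancing time (a new reading comes with each control period).
- capture(name): name is "side" or "top" or "wrist"; returns the picture (384x512x3 uint8, blue, green, red); there is no depth.
- get_calibration(name): a dict with "intrinsics" (3x3 intrinsics, pixels), "dist_coeffs" ([k1, k2, p1, p2, k3] as OpenCV has them; the pictures are not rectified), "eye" and "rotation" of the camera in the world. Camera axes: x right, y down, z forward; pixel columns grow to the right and rows downward; lengths in m; the calibration is good to about 2 mm. A picture is of the moment at which its call begins: read the wrist's pose just before it. get_calibration takes no time and is no camera call; for the wrist camera it gives the pose at the moment of the call.
- close_job(): hands the job in; it is judged then, once.
The state is a dict: "time_s": time; "qpos": joint angles; "qvel": joint speeds; "joint_efforts": joint torques, N m; "tcp_pos": TCP position; "eef_rot": TCP orientation; "contact_force": force on the tool from outside, world axes, zero at the start; "moment": the same for the moment, N m; "opening": opening from 0.0 (shut) to 1.0 (fully open); "finger_force": force on a finger pad.
Only numpy, scipy, OpenCV 4.12 (cv2) and the standard library are available. Lean on these libraries where they do the work, as an engineer would, in place of code of your own. Each camera call takes 0.05 s, during which the arm holds its last target. There are 200 camera calls.

## Working session

There is one attempt and no reset: what is moved stays moved. The work goes in short steps, Python scripts to look and compute and a shell command to move; the robot and the scene stay as the last step left them, time stands still between calls to the robot, and variables do not carry over. Pictures are saved under pics/ and viewed, at most 14 in all, crops included, and the job is handed in when it is done.

```bash
mkdir -p pics; ls
python3 - <<'E'
from cell import *
import cv2,numpy as np
s=sense();print(s)
for n in("top","side"):
    c=get_calibration(n);print(n,c)
    cv2.imwrite(f"pics/{n}0.png",cv2.resize(capture(n),(800,600),interpolation=cv2.INTER_CUBIC))
E
```

```text
pics
{'time_s': 0.0, 'qpos': array([ 1.04968266e+00,  5.28157298e-02,  1.40172519e+00, -1.57716062e-05,
        1.68864368e+00, -7.02968379e-02]), 'qvel': array([-1.41540544e-03,  1.14147027e-04, -5.07720024e-05,  8.15150615e-04,
        4.58786964e-04, -3.25336754e-04]), 'joint_efforts': array([ 1.28324820e-03, -3.81674480e+01, -3.60183871e+01,  3.91003744e-05,
        6.11314987e-03,  6.01011720e-06]), 'tcp_pos': array([0.22854297, 0.4722391 , 0.19788327]), 'eef_rot': array([-2.24465584e-04,  2.23505289e-01,  9.74702392e-01, -7.63705537e-04]), 'contact_force': array([-0.35533606, -0.40528996,  0.42202896]), 'moment': array([-0.01606877,  0.07229971,  0.03038525]), 'finger_force': 0.0, 'opening': 0.9970820751178292}
top {'intrinsics': array([[480.33660255,   0.        , 249.86859314],
       [  0.        , 480.33660255, 188.0185509 ],
       [  0.        ,   0.        ,   1.        ]]), 'dist_coeffs': array([-0.10629045,  0.        ,  0.        ,  0.        ,  0.        ]), 'eye': array([0.42408126, 0.02020427, 1.64110104]), 'rotation': array([-0.02104087,  0.71378836, -0.69979128,  0.01885814])}
side {'intrinsics': array([[404.72540074,   0.        , 259.732211  ],
       [  0.        , 404.72540074, 188.39386986],
       [  0.        ,   0.        ,   1.        ]]), 'dist_coeffs': array([-0.13073162,  0.        ,  0.        ,  0.        ,  0.        ]), 'eye': array([0.04901802, 0.99566793, 0.76100478]), 'rotation': array([ 0.10458423, -0.19842937,  0.84618565, -0.4833816 ])}
```

View pics/top0.png

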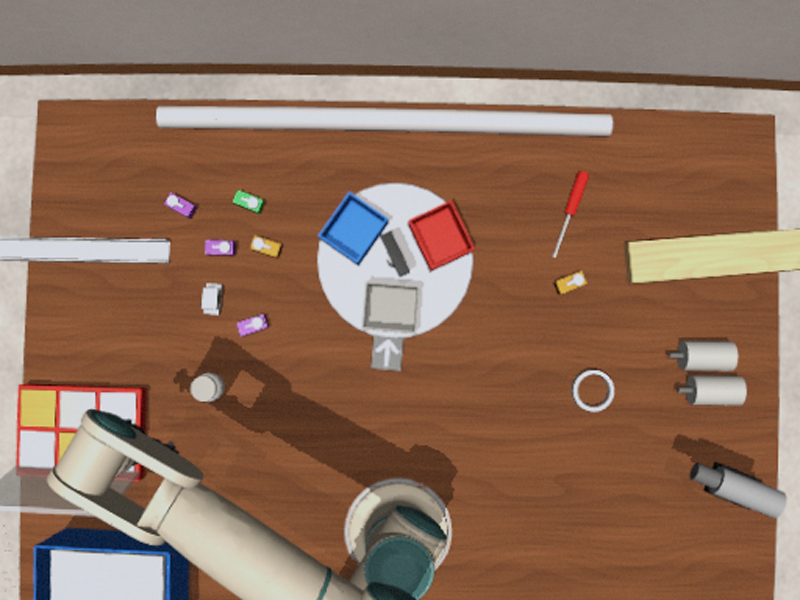

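View pics/side0.png

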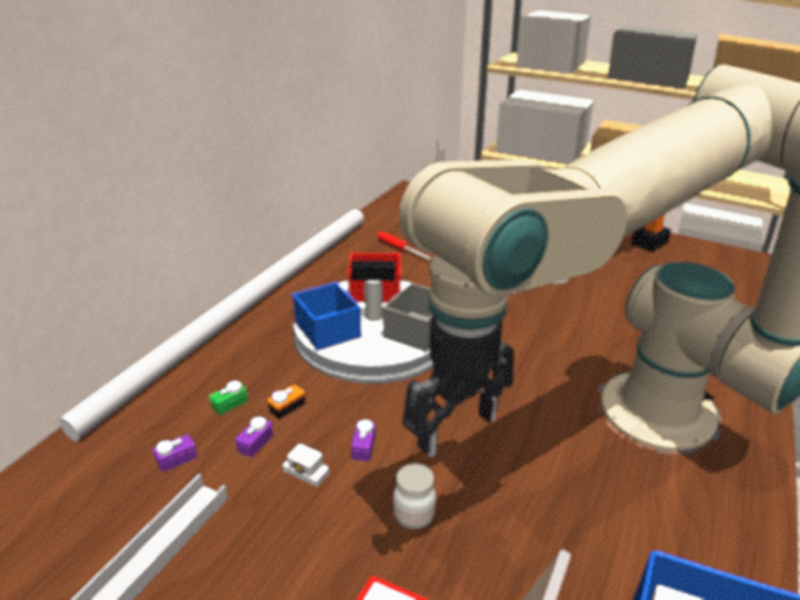

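The top view (800x600 scale) shows the grey bin at the arrow (387,350), the axis near (395,258) and the red bin at (441,236). Real servo candidates are orange at (266,245) and (571,282). The green and purple look-alikes are at (248,201), (180,204), (220,247) and (253,324). There's one block at (211,298). The side view has an orange/black thing at (655,230) to identify, and the arm may hide others.

```bash
cat > h.py <<'E'
from cell import *
import cv2,numpy as np
from scipy.spatial.transform import Rotation as R
def rot(q): return R.from_quat(np.roll(q,-1))
def cast(c,px,z):
    u=cv2.undistortPoints(np.array(px,float).reshape(-1,1,2),c["intrinsics"],c["dist_coeffs"])[:,0]
    d=rot(c["rotation"]).apply(np.c_[u,np.ones(len(u))]); e=c["eye"]
    return e+d*((z-e[2])/d[:,2])[:,None]
def proj(c,P):
    rv=rot(c["rotation"]).inv(); P=np.atleast_2d(P)-c["eye"]
    return cv2.projectPoints(rv.apply(P),np.zeros(3),np.zeros(3),c["intrinsics"],c["dist_coeffs"])[0][:,0]
RNG={"orange":((11,120,90),(22,255,255)),"green":((45,100,60),(80,255,255)),"purple":((130,80,60),(160,255,255)),"red":((0,190,90),(6,255,255)),"blue":((100,150,60),(118,255,255))}
def blobs(img,col,amin=15):
    m=cv2.inRange(cv2.cvtColor(img,cv2.COLOR_BGR2HSV),*map(np.array,RNG[col]))
    m=cv2.morphologyEx(m,cv2.MORPH_CLOSE,np.ones((3,3),np.uint8))
    cs=cv2.findContours(m,cv2.RETR_EXTERNAL,cv2.CHAIN_APPROX_NONE)[0]
    return [c for c in cs if cv2.contourArea(c)>=amin]
def rect(c,cnt,z):
    "contour -> centre, long-axis angle (deg), size on the plane z"
    p=cast(c,cnt.reshape(-1,2),z)[:,:2]
    b=cv2.boxPoints(cv2.minAreaRect((p*1000).astype(np.float32)))/1000
    e1,e2=b[1]-b[0],b[2]-b[1]
    l=e1 if np.hypot(*e1)>np.hypot(*e2) else e2
    return b.mean(0),np.degrees(np.arctan2(l[1],l[0]))%180,sorted([np.hypot(*e1),np.hypot(*e2)])
def plan(xyz,close=None):
    "shift (in the axes after the turn) and turn to TCP xyz with closing axis at 'close' deg (mod 180), tool down"
    s=sense(); T=rot(s["eef_rot"]); y=T.as_matrix()[:,1]; cur=np.degrees(np.arctan2(y[1],y[0]))
    opts=[cur] if close is None else [close,close+180]
    for a in opts:
        a=np.radians(a); Y=np.array([np.cos(a),np.sin(a),0]); Z=np.array([0,0,-1.]); X=np.cross(Y,Z)
        G=R.from_matrix(np.c_[X,Y,Z]); rv=np.degrees((T.inv()*G).as_rotvec())/45
        sh=G.inv().apply(np.array(xyz)-s["tcp_pos"])/.5
        print("turn",rv.round(3),"deg",(rv[2]*45).round(1),"q6after~",(s["qpos"][5]+np.radians(rv[2]*45)).round(2),"shift",sh.round(4),"mm",(sh*500).round(0))
def st():
    s=sense();print("t",s["time_s"].__round__(2),"tcp",s["tcp_pos"].round(4),"F",s["contact_force"].round(1),"M",s["moment"].round(2),"open",round(s["opening"],3),"ff",round(s["finger_force"],1),"q",s["qpos"].round(2))
E
python3 - <<'E'
from h import *
for n in("top","side","wrist"):
    c=get_calibration(n);im=capture(n);cv2.imwrite(f"pics/{n}1.png",im)
    for col in RNG:
        for b in blobs(im,col):
            ce,a,s=rect(c,b,.03 if col in("orange","green","purple") else .116)
            print(n,col,b.reshape(-1,2).mean(0).round(0),cv2.contourArea(b),ce.round(3),round(a),np.round(s,3))
st()
a=cv2.imread("pics/side1.png")[110:200,380:500];cv2.imwrite("pics/crop.png",np.vstack([cv2.resize(a,(512,384)),np.zeros((1,512,3),np.uint8)]))
E
```

```text
top orange [134. 376.] 263.5 [-0.137  0.403] 56 [0.055 0.113]
top orange [ 31. 347.] 746.0 [-0.078  0.728] 90 [0.193 0.204]
top orange [ 92. 312.] 265.0 [0.087 0.552] 149 [0.053 0.079]
top orange [279. 215.] 122236.0 [0.399 0.   ] 90 [1.079 1.662]
top green [165. 131.] 17.5 [0.703 0.318] 152 [0.015 0.031]
top green [155. 127.] 52.5 [0.716 0.353] 72 [0.031 0.04 ]
top purple [162. 208.] 81.0 [0.443 0.324] 110 [0.032 0.063]
top purple [141. 159.] 93.5 [0.61  0.401] 88 [0.032 0.064]
top purple [115. 132.] 90.5 [0.702 0.492] 65 [0.031 0.066]
top red [ 81. 251.] 16.0 [0.286 0.575] 92 [0.042 0.083]
top red [ 38. 248.] 19.0 [0.289 0.706] 90 [0.038 0.173]
top red [282. 150.] 236.5 [ 0.632 -0.074] 27 [0.098 0.11 ]
top red [369. 123.] 169.0 [ 0.728 -0.354] 162 [0.024 0.095]
top blue [ 69. 358.] 1431.5 [-0.057  0.594] 93 [0.148 0.331]
top blue [226. 146.] 1018.0 [0.644 0.105] 146 [0.1   0.111]
side orange [285. 307.] 255.5 [0.287 0.355] 143 [0.048 0.065]
side orange [296. 270.] 516.5 [0.307 0.22 ] 69 [0.071 0.136]
side orange [267. 173.] 247.0 [ 0.61 -0.24] 119 [0.065 0.161]
side orange [397. 19
[... 648 characters left out ...]
21 0.316]
side blue [454. 374.] 1436.0 [-0.098  0.439] 21 [0.067 0.204]
side blue [209. 201.] 1190.5 [0.619 0.145] 145 [0.122 0.196]
wrist orange [ 62. 377.] 355.5 [0.362 0.125] 66 [0.026 0.044]
wrist orange [ 31. 297.] 360.5 [0.254 0.159] 64 [0.019 0.08 ]
wrist orange [184. 263.] 2241.5 [0.292 0.352] 150 [0.059 0.062]
wrist orange [449.  26.] 1169.5 [0.17  0.708] 90 [0.062 0.083]
wrist orange [256. 191.] 96241.5 [0.266 0.471] 63 [0.398 0.603]
wrist red [283.  14.] 26.5 [0.12  0.547] 160 [0.003 0.01 ]
wrist red [414.  85.] 12062.5 [0.201 0.622] 90 [0.137 0.153]
t 0.25 tcp [0.2286 0.4725 0.1983] F [-0.2  0.4 -0.6] M [ 0.01  0.04 -0.04] open 1.005 ff 0.0 q [ 1.05  0.05  1.4   0.    1.69 -0.07]
```

View pics/crop.png

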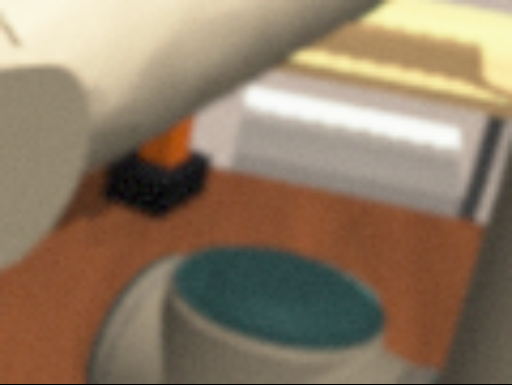

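The crop shows that thing is a black/orange decor tool behind the arm at about (0.1,-0.83), out of reach, so it isn't a servo. Next I'll refine the orange range and measure the servos, block, handle and axis.

```bash
sed -i 's/"orange":((11,120,90),(22,255,255))/"orange":((14,150,175),(26,255,255))/' h.py
python3 - <<'E'
from h import *
c=get_calibration("top");im=cv2.imread("pics/top1.png");hsv=cv2.cvtColor(im,cv2.COLOR_BGR2HSV)
print(hsv[155:159,165:175:2].reshape(-1,3)[:8].tolist(), hsv[180,360:368].tolist(), hsv[240,200].tolist())
for n in("top","wrist","side"):
  cc=get_calibration(n);i=cv2.imread(f"pics/{n}1.png")
  for b in blobs(i,"orange"):
    ce,a,s=rect(cc,b,.033);print(n,"orange",b.reshape(-1,2).mean(0).round(0),cv2.contourArea(b),ce.round(3),round(a),np.round(s,3))
# dark handle near axis
m=cv2.inRange(hsv[130:190,225:280],(0,0,0),(179,255,75));k=[x+[225,130] for x in cv2.findContours(m,0,1)[0] if cv2.contourArea(x)>30]
for b in k: ce,a,s=rect(c,b,.172);print("handle",ce.round(4),round(a,1),np.round(s,3))
g=cv2.inRange(hsv,(0,0,185),(179,60,255))
for b in cv2.findContours(g,0,1)[0]:
    if cv2.contourArea(b)>40:
        r=rect(c,b,.03); print("white",b.reshape(-1,2).mean(0).round(0),cv2.contourArea(b),r[0].round(3),round(r[1]),np.round(r[2],3))
for col in("red","blue"):
  for b in blobs(im,col,200):
    ce,a,s=rect(c,b,.116);print(col,ce.round(3),round(a),s)
t=cv2.resize(im[90:260,100:420],None,fx=2.5,fy=2.5,interpolation=cv2.INTER_CUBIC);cv2.imwrite("pics/close.png",t)
E
```

```text
[[111, 11, 224], [111, 11, 224], [17, 103, 191], [22, 169, 214], [22, 165, 215], [111, 11, 224], [111, 11, 224], [12, 23, 202]] [[21, 175, 214], [21, 168, 213], [20, 138, 211], [14, 80, 208], [3, 32, 208], [171, 9, 210], [108, 12, 221], [111, 12, 218]] [12, 157, 133]
top orange [362. 182.] 48.5 [ 0.543 -0.352] 114 [0.029 0.035]
top orange [172. 158.] 55.0 [0.611 0.29 ] 73 [0.028 0.037]
wrist orange [444.  22.] 3838.5 [0.17  0.706] 90 [0.061 0.081]
side orange [188. 252.] 57.5 [0.598 0.293] 108 [0.026 0.054]
white [ 67. 369.] 1998.0 [-0.114  0.635] 91 [0.108 0.25 ]
white [285. 343.] 80.5 [-0.005 -0.098] 175 [0.027 0.129]
white [151. 357.] 2809.0 [-0.069  0.347] 56 [0.113 0.366]
white [229. 330.] 339.0 [0.032 0.089] 152 [0.048 0.134]
white [ 35. 337.] 1152.5 [-0.008  0.742] 115 [0.223 0.39 ]
white [ 23. 287.] 459.0 [0.16  0.797] 91 [0.076 0.08 ]
white [ 76. 259.] 309.5 [0.257 0.614] 92 [0.064 0.077]
white [ 74. 293.] 2001.5 [0.139 0.637] 50 [0.191 0.353]
white [461. 250.] 332.0 [ 0.316 -0.7  ] 90 [0.038 0.111]
white [130. 249.] 160.5 [0.303 0.427] 2 [0.044 0.05 ]
white [380. 250.] 498.
[... 333 characters left out ...]
3.5 [ 0.22  -0.858] 1 [0.057 0.729]
white [  6. 233.] 1706.0 [0.334 0.857] 2 [0.063 0.477]
white [ 53. 161.] 1138.0 [0.598 0.706] 90 [0.044 0.388]
white [167. 156.] 40.5 [0.616 0.311] 52 [0.023 0.035]
white [252. 171.] 3670.5 [0.585 0.014] 143 [0.317 0.332]
white [246.  76.] 2964.0 [0.901 0.05 ] 90 [0.04  1.008]
white [497.  93.] 1546.5 [ 0.837 -0.808] 178 [0.161 0.321]
white [275.  57.] 3691.5 [ 0.968 -0.056] 90 [0.057 0.934]
white [27. 84.] 2878.5 [0.811 0.766] 1 [0.319 0.371]
red [ 0.632 -0.074] 27 [np.float32(0.09789034), np.float32(0.10953216)]
blue [-0.057  0.594] 93 [np.float32(0.14796972), np.float32(0.33112913)]
blue [0.644 0.105] 146 [np.float32(0.09974661), np.float32(0.11059286)]
```

View pics/close.png

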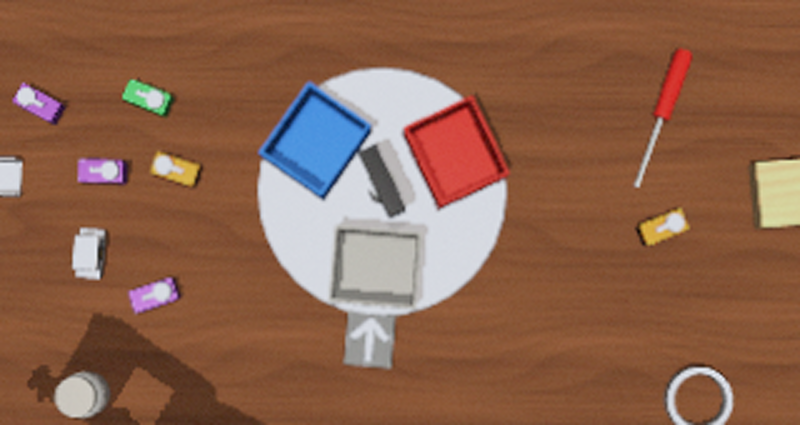

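The close crop confirms the choice: two orange-banded servos at crop (176,168) and (663,226), and one bearing block at (88,253). The green and purple look-alikes are separate. The bar handle is centred at crop (382,180).

```bash
cat >> h.py <<'E'
def boxes(im,c,rois,z,kind):
    "things that are not wood within small ROI (x,y,r px)"
    hsv=cv2.cvtColor(im,cv2.COLOR_BGR2HSV); out=[]
    for x,y,r in rois:
        h=hsv[y-r:y+r,x-r:x+r]
        m=cv2.inRange(h,(14,150,175),(26,255,255))|cv2.inRange(h,(0,0,160),(179,140,255)) if kind=="servo" else cv2.inRange(h,(0,0,120),(179,90,255))
        cs=cv2.findContours(m,0,1)[0]
        b=max(cs,key=cv2.contourArea)+[x-r,y-r]; out.append(rect(c,b,z))
    return out
E
python3 - <<'E'
from h import *
c=get_calibration("top");im=cv2.imread("pics/top1.png")
for r in boxes(im,c,[(170,157,16),(365,180,16)],.038,"servo"): print("servo",r[0].round(4),round(r[1],1),np.round(r[2],3))
for z in(.04,.02):
  r=boxes(im,c,[(135,191,19)],z,"block")[0]; print("block",z,r[0].round(4),round(r[1],1),np.round(r[2],3))
hsv=cv2.cvtColor(im,cv2.COLOR_BGR2HSV)[135:190,235:275]
m=cv2.inRange(hsv,(0,0,0),(179,90,110));b=max(cv2.findContours(m,0,1)[0],key=cv2.contourArea)+[235,135]
r=rect(c,b,.172);print("handle",r[0].round(4),round(r[1],1),np.round(r[2],3), cast(c,[(252.8,162)],.172).round(4))
plan((.586,.018,.25),116)
E
```

```text
servo [0.6137 0.3   ] 72.6 [0.028 0.059]
servo [ 0.5479 -0.3621] 113.4 [0.029 0.06 ]
block 0.04 [0.4978 0.4139] 175.1 [0.039 0.069]
block 0.02 [0.4987 0.4188] 175.1 [0.04 0.07]
handle [0.5862 0.0227] 26.3 [0.03  0.091] [[0.5873 0.0181 0.172 ]]
turn [-1.000e-03 -0.000e+00 -1.152e+00] deg -51.8 q6after~ -0.97 shift [-0.244  -1.1302 -0.1033] mm [-122. -565.  -52.]
turn [-1.000e-03  1.000e-03  2.848e+00] deg 128.2 q6after~ 2.17 shift [ 0.244   1.1302 -0.1033] mm [122. 565. -52.]
```

```bash
python3 -m crank '[1,0,0,-0.018,0,0,-0.192, 1,0,0,-0.018,0,0,-0.192, 1,0,0,-0.018,0,0,-0.192, 1,0,0,-0.018,0,0,-0.192, 1,0,0,-0.016,0,0,-0.192, 1,0,0,-0.016,0,0,-0.192, 1,-0.02,-0.1,0,0,0,0, 1,-0.024,-0.113,0,0,0,0, 1,-0.024,-0.113,0,0,0,0, 1,-0.024,-0.113,0,0,0,0]' 80
python3 -m crank '[1,-0.024,-0.113,0,0,0,0, 1,-0.024,-0.113,0,0,0,0, 1,-0.024,-0.113,0,0,0,0, 1,-0.024,-0.113,0,0,0,0, 1,-0.024,-0.113,0,0,0,0, 1,-0.024,-0.113,0,0,0,0, 1,-0.008,-0.013,0,0,0,0, 1,0,0,0,0,0,0, 1,0,0,0,0,0,0, 1,0,0,0,0,0,0]'
python3 - <<'E'
from h import *
st();plan((.586,.019,.137),116)
im=capture("wrist");cv2.imwrite("pics/w2.png",im)
im=capture("top");cv2.imwrite("pics/top2.png",cv2.resize(im,(800,600)))
E
```

```text
time_s: 1.5
tcp_pos: [0.3671, 0.2939, 0.2507]
eef_rot: [0.0, -0.225, 0.974, 0.0]
contact_force: [0.8, 0.0, -0.3]
opening: 1.003
finger_force: 0.0
time_s: 2.75
tcp_pos: [0.5858, 0.0194, 0.2513]
eef_rot: [0.0, -0.226, 0.974, -0.0]
contact_force: [0.9, -0.6, 0.1]
opening: 0.998
finger_force: 0.0
t 2.75 tcp [0.5858 0.0194 0.2513] F [ 0.9 -0.6  0.1] M [-0.02  0.    0.01] open 0.998 ff 0.0 q [-0.03  0.22  1.11  0.    1.81 -2.06]
turn [-0.     0.001  0.002] deg 0.1 q6after~ -2.05 shift [-1.000e-04 -9.000e-04  2.285e-01] mm [ -0.  -0. 114.]
turn [-2.000e-03 -1.000e-03 -3.998e+00] deg -179.9 q6after~ -5.2 shift [1.000e-04 9.000e-04 2.285e-01] mm [  0.   0. 114.]
```

View pics/w2.png

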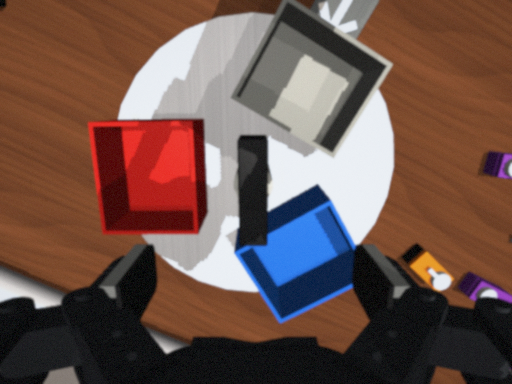

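View pics/top2.png

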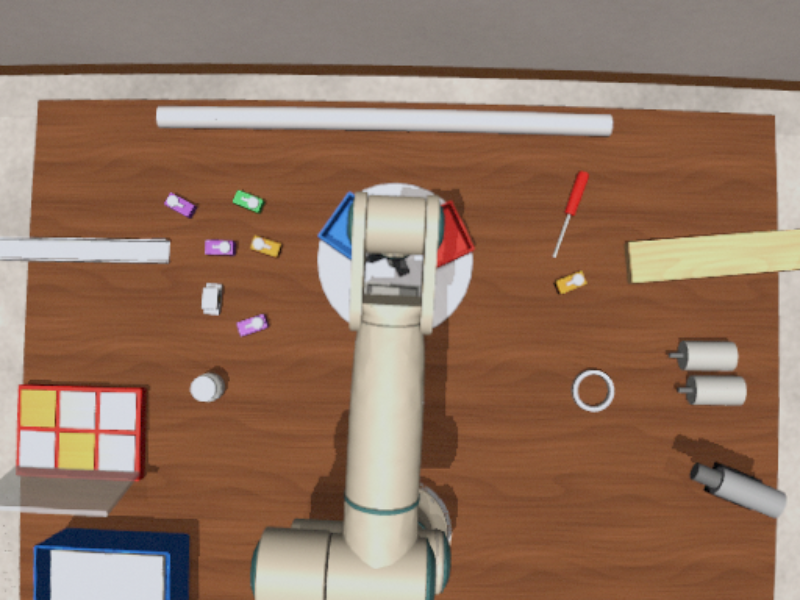

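The top view confirms there are only two servos and one block, with nothing hidden under the arm's old place. The wrist view shows the bar centred at about (253,190), upright, between the fingers. I'll check its centre and then descend.

```bash
python3 - <<'E'
from h import *
c=get_calibration("wrist");im=cv2.imread("pics/w2.png")
h=cv2.cvtColor(im,cv2.COLOR_BGR2HSV)[120:260,225:285]
b=max(cv2.findContours(cv2.inRange(h,(0,0,0),(179,255,60)),0,1)[0],key=cv2.contourArea)+[225,120]
print(cv2.boundingRect(b));r=rect(c,b,.172);print(r, cast(c,[(241,137),(266,137),(239,244),(268,244)],.172).round(4))
E
python3 -m crank '[1,0,0,0.05,0,0,0, 1,0,0,0.06,0,0,0, 1,0,0,0.06,0,0,0, 1,0,0,0.04,0,0,0, 1,0,0,0.018,0,0,0, 0,0,0,0,0,0,0, 0,0,0,0,0,0,0, 0,0,0,0,0,0,0, 0,0,0,0,0,0,0, 0,0,0,0,0,0,0]' 90
python3 -c "
from h import *
st()"
```

```text
(238, 136, 30, 110)
(array([0.5871914 , 0.01889848], dtype=float32), np.float32(25.357168), [np.float32(0.024036983), np.float32(0.09052435)]) [[ 0.5513 -0.0088  0.172 ]
 [ 0.5429  0.0084  0.172 ]
 [ 0.6321  0.0278  0.172 ]
 [ 0.6214  0.0496  0.172 ]]
time_s: 4.1
tcp_pos: [0.5866, 0.0182, 0.1381]
eef_rot: [0.001, -0.225, 0.974, -0.0]
contact_force: [-1.9, -0.5, 5.6]
opening: 0.21
finger_force: 88.1
t 4.1 tcp [0.5866 0.0182 0.1381] F [-1.9 -0.5  5.6] M [-0.05  0.27  0.07] open 0.21 ff 88.1 q [-0.03  0.25  1.3  -0.    1.59 -2.06]
```

```bash
python3 -m crank '[0,0,0,0,0,0,0.15, 0,0,0,0,0,0,0.2, 0,0,0,0,0,0,0.2, 0,0,0,0,0,0,0.2, 0,0,0,0,0,0,0.2, 0,0,0,0,0,0,0.2, 0,0,0,0,0,0,0.2, 0,0,0,0,0,0,0.2, 0,0,0,0,0,0,0.2, 0,0,0,0,0,0,0.2]'
python3 -m crank '[0,0,0,0,0,0,0.2, 0,0,0,0,0,0,0.2, 0,0,0,0,0,0,0.2, 0,0,0,0,0,0,0.117, 0,0,0,0,0,0,0, 0,0,0,0,0,0,0, 0,0,0,0,0,0,0, 0,0,0,0,0,0,0, 0,0,0,0,0,0,0, 0,0,0,0,0,0,0]'
python3 -c "
from h import *
st();plan((.587,.019,.138),176-180)
cv2.imwrite('pics/w3.png',capture('wrist'))"
```

```text
time_s: 5.35
tcp_pos: [0.5874, 0.021, 0.1381]
eef_rot: [0.001, 0.514, 0.858, 0.003]
contact_force: [4.3, 9.1, 3.4]
opening: 0.213
finger_force: 88.1
time_s: 6.6
tcp_pos: [0.5887, 0.0214, 0.1382]
eef_rot: [0.001, 0.731, 0.683, 0.005]
contact_force: [11.3, 11.6, 1.1]
opening: 0.209
finger_force: 88.2
t 6.6 tcp [0.5887 0.0214 0.1382] F [11.3 11.6  1.1] M [ 1.91 -1.66 -0.01] open 0.209 ff 88.2 q [-0.03  0.25  1.3   0.01  1.58  0.04]
turn [ 0.009 -0.007  0.003] deg 0.1 q6after~ 0.04 shift [-0.005  -0.003   0.0004] mm [-2. -1.  0.]
turn [ 0.011  0.014 -3.997] deg -179.9 q6after~ -3.1 shift [0.005  0.003  0.0004] mm [2. 1. 0.]
```

View pics/w3.png

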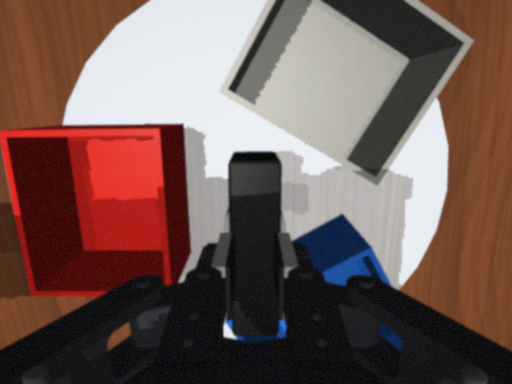

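The red bin now sits on the arrow side, left in the wrist view, and the axial moment is zero, so it rests in a detent. Release and go up.

```bash
python3 -m crank '[1,0,0,0,0,0,0, 1,0,0,0,0,0,0, 1,0,0,0,0,0,0, 1,0,0,-0.04,0,0,0, 1,0,0,-0.08,0,0,0, 1,0,0,-0.1,0,0,0, 1,0,0,0,0,0,0, 1,0,0,0,0,0,0, 1,0,0,0,0,0,0, 1,0,0,0,0,0,0]'
cat >> h.py <<'E'
def look():
    c=get_calibration("top");im=capture("top")
    for col in("red","blue"):
        for b in blobs(im,col,150):
            ce,a,s=rect(c,b,.116)
            if np.hypot(*(ce-[.587,.019]))<.2: print(col,"bin",ce.round(3),"angle about axis",np.degrees(np.arctan2(*(ce-[.587,.019])[::-1])).round(1),np.round(s,3))
    for b in blobs(im,"orange",20):
        x,y=b.reshape(-1,2).mean(0).round().astype(int)
        if x<120: continue
        r=boxes(im,c,[(x,y,16)],.038,"servo")[0];print("servo",x,y,r[0].round(4),round(r[1],1),np.round(r[2],3))
    r=boxes(im,c,[(135,191,22)],.03,"block")[0];print("block",r[0].round(4),round(r[1],1),np.round(r[2],3))
    return im
E
python3 -c "
from h import *
look();st();plan((.6137,.300,.12),162.6)"
```

```text
time_s: 7.9
tcp_pos: [0.5858, 0.0183, 0.2454]
eef_rot: [-0.001, 0.731, 0.682, -0.001]
contact_force: [-0.3, 0.2, 0.7]
opening: 0.999
finger_force: 0.0
blue bin [ 0.637 -0.082] angle about axis -63.7 [0.081 0.112]
servo 362 182 [ 0.5479 -0.3621] 113.4 [0.029 0.06 ]
servo 172 158 [0.6135 0.2994] 72.7 [0.028 0.06 ]
block [0.4982 0.4164] 175.1 [0.04  0.069]
t 7.95 tcp [0.5859 0.0183 0.2458] F [ 0.9  0.2 -0.6] M [ 0.04  0.02 -0.  ] open 1.0 ff 0.0 q [-0.03  0.22  1.12  0.    1.8   0.04]
turn [-0.000e+00 -3.000e-03 -3.702e+00] deg -166.6 q6after~ -2.87 shift [-0.5543  0.1154  0.2515] mm [-277.   58.  126.]
turn [-0.002  0.     0.298] deg 13.4 q6after~ 0.27 shift [ 0.5543 -0.1154  0.2515] mm [277. -58. 126.]
```

```bash
python3 -m crank '[1,0,0,0,0,0,0.149, 1,0,0,0,0,0,0.149, 1,0.07,-0.015,0,0,0,0, 1,0.1,-0.02,0,0,0,0, 1,0.1,-0.02,0,0,0,0, 1,0.1,-0.02,0.02,0,0,0, 1,0.1,-0.02,0.06,0,0,0, 1,0.084,-0.02,0.08,0,0,0, 1,0,0,0.09,0,0,0, 1,0,0,0,0,0,0]'
python3 -c "
from h import *
look();st();plan((.6137,.300,.004),162.6)
cv2.imwrite('pics/w4.png',capture('wrist'))"
```

```text
time_s: 9.2
tcp_pos: [0.6117, 0.2992, 0.1162]
eef_rot: [-0.001, 0.806, 0.592, -0.005]
contact_force: [-0.2, 0.5, -0.2]
opening: 0.999
finger_force: 0.0
blue bin [ 0.633 -0.074] angle about axis -63.7 [0.099 0.111]
servo 362 182 [ 0.5479 -0.3621] 113.4 [0.029 0.06 ]
block [0.4997 0.3923] 1.8 [0.099 0.147]
t 9.25 tcp [0.6134 0.2994 0.1204] F [ 0.9 -0.3  1.6] M [ 0.02 -0.01  0.02] open 0.999 ff 0.0 q [ 0.4   0.54  0.97 -0.    1.63  0.7 ]
turn [0.005 0.006 4.   ] deg 180.0 q6after~ 3.85 shift [-1.400e-03 -2.000e-04  2.327e-01] mm [ -1.  -0. 116.]
turn [-0.004  0.003 -0.   ] deg -0.0 q6after~ 0.7 shift [1.400e-03 2.000e-04 2.327e-01] mm [  1.   0. 116.]
```

View pics/w4.png

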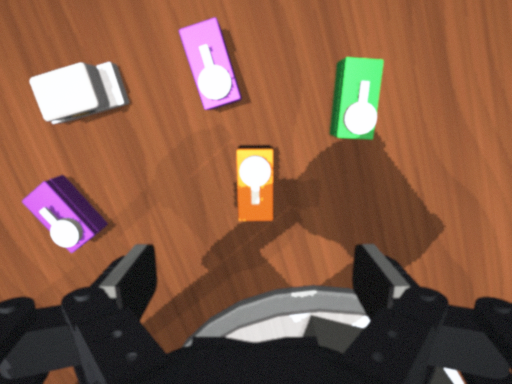

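The servo is upright at (255,184), between the look-alikes. I'll check its centre from the wrist view.

```bash
cat >> h.py <<'E'
def wservo(im,z=.038):
    c=get_calibration("wrist"); h=cv2.cvtColor(im,cv2.COLOR_BGR2HSV)
    m=cv2.inRange(h,(10,180,180),(26,255,255))
    for b in cv2.findContours(m,0,1)[0]:
        if 400<cv2.contourArea(b)<9000: r=rect(c,b,z);print("wrist servo",b.reshape(-1,2).mean(0).round(),r[0].round(4),round(r[1],1),np.round(r[2],3))
E
python3 -c "
from h import *
wservo(cv2.imread('pics/w4.png'))"
```

```text
wrist servo [255. 180.] [0.6157 0.3027] 73.4 [0.03 0.06]
```

```bash
python3 -m crank '[1,0.004,0,0.06,0,0,0, 1,0,0,0.06,0,0,0, 1,0,0,0.06,0,0,0, 1,0,0,0.04,0,0,0, 1,0,0,0.011,0,0,0, 0,0,0,0,0,0,0, 0,0,0,0,0,0,0, 0,0,0,0,0,0,0, 0,0,0,0,0,0,0, 0,0,0,0,0,0,0]' 60
python3 -m crank '[0,0,0,-0.02,0,0,0, 0,0,0,-0.08,0,0,0, 0,0,0,-0.1,0,0,0, 0,0,0,-0.1,0,0,0, 0,0,0,-0.1,0,0,0, 0,0,0,-0.06,0,0,0, 0,0,0,0,0,0,0, 0,0,0,0,0,0,0, 0,0,0,0,0,0,0, 0,0,0,0,0,0,0]'
python3 -c "
from h import *
st();plan((.482,.0265,.22),86)"
```

```text
time_s: 10.55
tcp_pos: [0.6148, 0.3018, 0.0064]
eef_rot: [-0.0, 0.806, 0.592, 0.0]
contact_force: [0.0, -0.2, -0.3]
opening: 0.002
finger_force: 0.0
time_s: 11.8
tcp_pos: [0.6145, 0.3016, 0.2349]
eef_rot: [-0.0, 0.806, 0.592, -0.001]
contact_force: [-0.7, 0.6, -0.2]
opening: 0.004
finger_force: 0.0
t 11.8 tcp [0.6145 0.3016 0.2349] F [-0.7  0.6 -0.2] M [ 0.02  0.02 -0.03] open 0.004 ff 0.0 q [0.4  0.53 0.76 0.   1.86 0.71]
turn [-3.000e-03 -1.000e-03 -2.298e+00] deg -103.4 q6after~ -1.1 shift [ 0.2259 -0.5674  0.0298] mm [ 113. -284.   15.]
turn [-1.000e-03  3.000e-03  1.702e+00] deg 76.6 q6after~ 2.04 shift [-0.2259  0.5674  0.0298] mm [-113.  284.   15.]
```

The fingers shut on nothing, so the grasp failed. Look again.

```bash
python3 -m crank '[1,0,0,0,0,0,0, 1,0,0,0,0,0,0, 1,0,0,0,0,0,0, 1,0,0,0,0,0,0, 1,0,0,0,0,0,0, 1,0,0,0,0,0,0, 1,0,0,0,0,0,0, 1,0,0,0,0,0,0, 1,0,0,0,0,0,0, 1,0,0,0,0,0,0]' >/dev/null
python3 -c "
from h import *
st();im=capture('wrist');wservo(im);cv2.imwrite('pics/w5.png',im)"
```

```text
t 13.05 tcp [0.6148 0.3017 0.2362] F [-0.2 -0.4 -0.4] M [ 0.   -0.04 -0.  ] open 1.0 ff 0.0 q [0.4  0.53 0.76 0.   1.86 0.71]
wrist servo [254. 174.] [0.6111 0.2937] 73.1 [0.029 0.04 ]
```

View pics/w5.png

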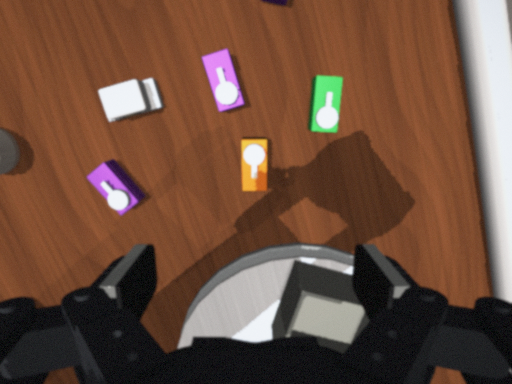

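```bash
python3 -c "
from h import *
c=get_calibration('wrist');print(cast(c,[(241,138),(268,138),(254.5,164.5),(241,191),(268,191)],.038).round(4)); print(proj(c,[[.6148,.3017,.02],[.6148,.3017,.038]]).round(1),c['eye'])
im=look();st()
cv2.imwrite('pics/s5.png',cv2.resize(capture('side')[150:330,60:300],(720,540),interpolation=cv2.INTER_CUBIC))"
```

```text
[[0.6098 0.3366 0.038 ]
 [0.6388 0.3275 0.038 ]
 [0.6153 0.3032 0.038 ]
 [0.5908 0.2779 0.038 ]
 [0.621  0.2684 0.038 ]]
[[254.5 163.3]
 [254.5 165.9]] [0.63388677 0.36446094 0.41221349]
blue bin [ 0.633 -0.074] angle about axis -63.8 [0.099 0.11 ]
servo 362 182 [ 0.5479 -0.3621] 113.4 [0.029 0.06 ]
block [0.4994 0.4113] 1.7 [0.138 0.147]
t 13.15 tcp [0.6148 0.3017 0.2363] F [-0.8  0.5 -0.2] M [-0.01  0.02 -0.05] open 0.998 ff 0.0 q [0.4  0.53 0.76 0.   1.86 0.71]
```

View pics/s5.png

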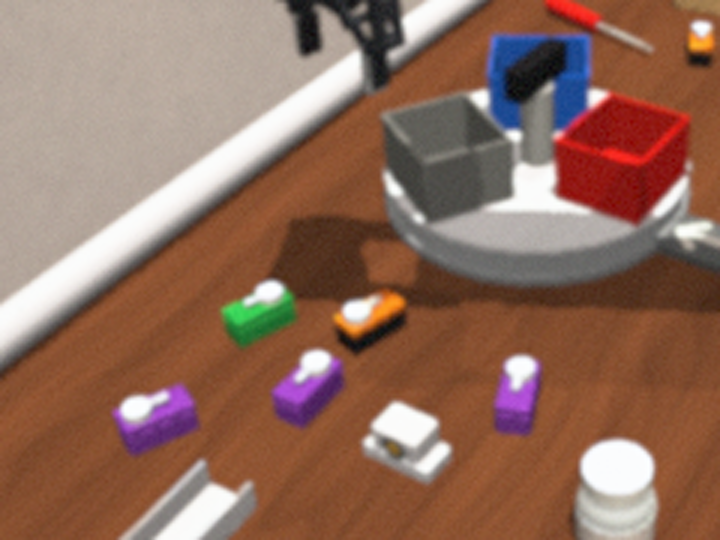

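The servo sits unmoved at (0.615,0.303), which is odd. I'll retry, closing in a separate call, and take a picture while closed.

```bash
python3 -m crank '[1,0,0,0.1,0,0,0, 1,0,0,0.1,0,0,0, 1,0,0,0.1,0,0,0, 1,0,0,0.08,0,0,0, 1,0,0,0.06,0,0,0, 1,0,0,0.02,0,0,0, 1,0,0,0.002,0,0,0, 1,0,0,0,0,0,0, 1,0,0,0,0,0,0, 1,0,0,0,0,0,0]'
python3 -c "
from h import *
st();a=capture('wrist');b=capture('side')[150:330,100:340];cv2.imwrite('pics/c6.png',np.hstack([cv2.resize(a,(400,300)),cv2.resize(b,(400,300))]))"
python3 -m crank '[0,0,0,0,0,0,0, 0,0,0,0,0,0,0, 0,0,0,0,0,0,0, 0,0,0,0,0,0,0, 0,0,0,0,0,0,0, 0,0,0,0,0,0,0, 0,0,0,0,0,0,0, 0,0,0,0,0,0,0, 0,0,0,0,0,0,0, 0,0,0,0,0,0,0]' 60
python3 -c "
from h import *
st();a=capture('wrist');b=capture('side')[150:330,100:340];c=cv2.imread('pics/c6.png');cv2.imwrite('pics/c7.png',np.vstack([c,np.hstack([cv2.resize(a,(400,300)),cv2.resize(b,(400,300))])]))"
```

```text
time_s: 14.45
tcp_pos: [0.6152, 0.3019, 0.0061]
eef_rot: [0.0, 0.806, 0.592, 0.001]
contact_force: [0.6, 0.2, 0.8]
opening: 1.004
finger_force: 0.0
t 14.45 tcp [0.6152 0.3019 0.0061] F [0.6 0.2 0.8] M [ 0.05  0.01 -0.06] open 1.004 ff 0.0 q [0.4  0.63 1.08 0.   1.43 0.71]
time_s: 15.8
tcp_pos: [0.6149, 0.3019, 0.0055]
eef_rot: [0.0, 0.806, 0.592, 0.0]
contact_force: [-0.8, 0.7, 3.9]
opening: 0.0
finger_force: 2.0
t 15.8 tcp [0.6149 0.3019 0.0055] F [-0.8  0.7  3.9] M [ 0.03  0.07 -0.03] open 0.0 ff 2.0 q [0.4  0.63 1.08 0.   1.43 0.71]
```

View pics/c7.png

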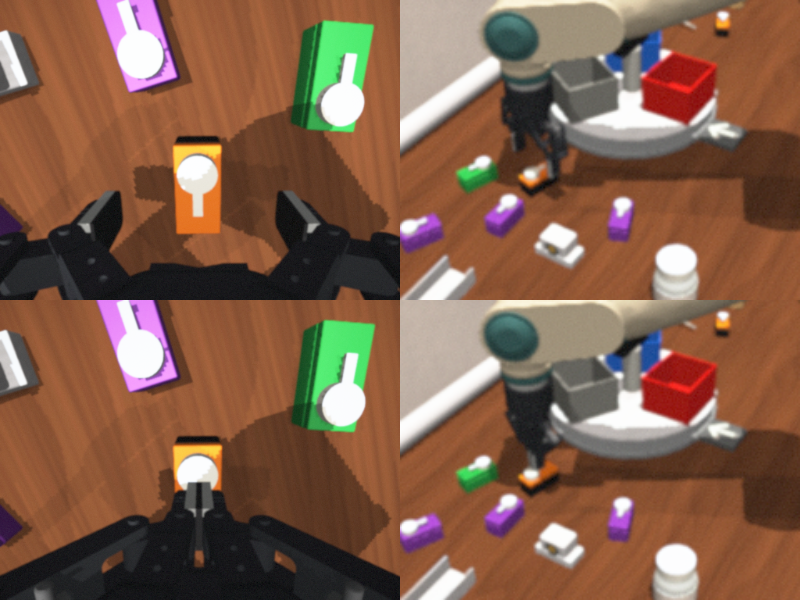

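```bash
python3 -c "
from h import *
s=sense();c=get_calibration('wrist');T=rot(s['eef_rot']);p=s['tcp_pos']
for d in(0,.02,.035,.05): print(d,proj(c,p-T.apply([0,0,d])).round(1))
print(c['eye'],c['rotation'])
c=get_calibration('side')
for d in(0,.02,.035,.05): print('side',d,((proj(c,p-T.apply([0,0,d]))-[100,150])*400/240).round(1))
print('servo centre top', ((proj(c,[.6155,.303,.038])-[100,150])*400/240).round(1))
"
```

```text
0 [[254.9 226.2]]
0.02 [[255. 240.]]
0.035 [[255.1 252.5]]
0.05 [[255.3 267.7]]
[0.63397313 0.36453493 0.18151724] [ 0.12914611  0.98002366 -0.1500277  -0.01914669]
side 0 [[138.2 182.9]]
side 0.02 [[137.1 173.8]]
side 0.035 [[136.3 166.9]]
side 0.05 [[135.5 159.8]]
servo centre top [[135.8 168.3]]
```

```bash
python3 -c "
from h import *
s=sense();c=get_calibration('wrist');T=rot(s['eef_rot']);p=s['tcp_pos']
for d in(0,.013,.03,.045,.06): print(d,[proj(c,p+T.apply([x,y,-d]))[0].round(0).tolist() for x in(-.011,.011) for y in(-.0425,.0425)])
print(T.inv().apply(c['eye']-p), T.inv().apply(rot(c['rotation']).apply([0,0,1])))
im=capture('wrist');cv2.imwrite('pics/w8.png',cv2.resize(im[180:384,120:392],(800,600),interpolation=cv2.INTER_CUBIC))
"
```

```text
0 [[181.0, 244.0], [328.0, 244.0], [179.0, 208.0], [331.0, 208.0]]
0.013 [[176.0, 254.0], [334.0, 254.0], [174.0, 215.0], [336.0, 215.0]]
0.03 [[169.0, 269.0], [342.0, 269.0], [165.0, 226.0], [345.0, 226.0]]
0.045 [[160.0, 284.0], [350.0, 284.0], [156.0, 239.0], [354.0, 239.0]]
0.06 [[150.0, 304.0], [360.0, 304.0], [145.0, 254.0], [366.0, 254.0]]
[ 0.06557922 -0.0005398  -0.17598079] [-2.59335588e-01  8.66955292e-04  9.65786882e-01]
```

View pics/w8.png

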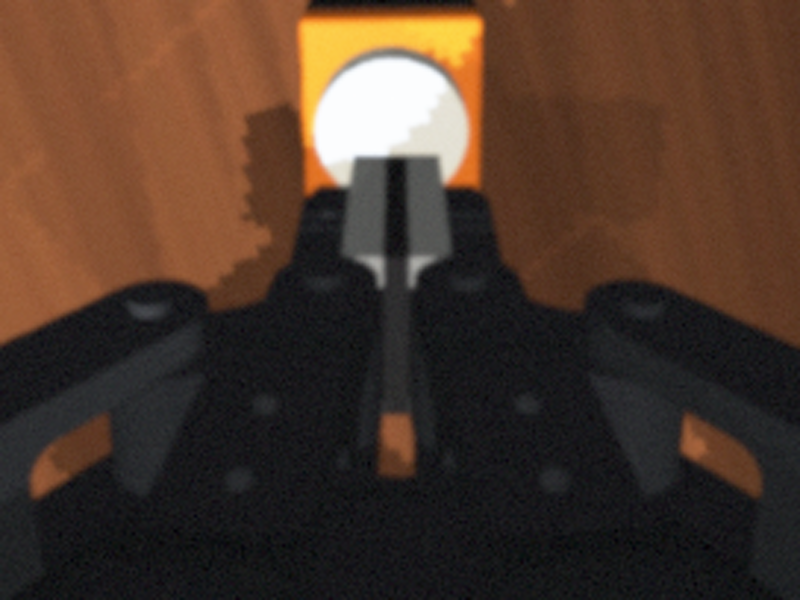

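The shut fingertips sit on top of the servo, about 35 mm short of the reported TCP (the tip edge at crop (395,157) matches d≈0.036). So the real fingertips are about 35 mm behind the stated TCP. I'll open and go about 27 mm lower, watching the force.

```bash
python3 -m crank '[1,0,0,-0.004,0,0,0, 1,0,0,0,0,0,0, 1,0,0,0,0,0,0, 1,0,0,0,0,0,0, 1,0,0,0,0,0,0, 1,0,0,0.012,0,0,0, 1,0,0,0.012,0,0,0, 1,0,0,0.012,0,0,0, 1,0,0,0,0,0,0, 1,0,0,0,0,0,0]'
python3 -m crank '[1,0,0,0.008,0,0,0, 1,0,0,0.008,0,0,0, 1,0,0,0.004,0,0,0, 1,0,0,0,0,0,0, 0,0,0,0,0,0,0, 0,0,0,0,0,0,0, 0,0,0,0,0,0,0, 0,0,0,0,0,0,0, 0,0,0,0,0,0,0, 0,0,0,0,0,0,0]' 60
```

```text
time_s: 17.2
tcp_pos: [0.6149, 0.3018, -0.0106]
eef_rot: [0.0, 0.806, 0.592, 0.0]
contact_force: [-0.2, -0.1, 0.1]
opening: 0.996
finger_force: 0.0
time_s: 18.45
tcp_pos: [0.615, 0.3019, -0.0204]
eef_rot: [0.0, 0.806, 0.592, 0.0]
contact_force: [0.5, 0.5, 2.6]
opening: 0.339
finger_force: 60.4
```

Gripped at 60 N with opening 0.34, so the 35 mm offset is confirmed. Lift and carry to the load mark.

```bash
python3 -m crank '[0,0,0,-0.03,0,0,0, 0,0,0,-0.09,0,0,0, 0,0,0,-0.09,0,0,0, 0,0,0,-0.09,0,0,0, 0,0,0,-0.06,0,0,0, 0,0,0,0,0,0,0.2, 0,0,0,0,0,0,0.2, 0,0,0,0,0,0,0.2, 0,0,0,0,0,0,0.2, 0,0,0,0,0,0,0.2]' 80
python3 -c "
from h import *
st();plan((.4823,.0263,.16),86)"
```

```text
time_s: 19.7
tcp_pos: [0.6145, 0.3016, 0.1597]
eef_rot: [0.0, 0.972, 0.236, -0.0]
contact_force: [0.0, -0.2, -1.1]
opening: 0.335
finger_force: 79.1
t 19.7 tcp [0.6145 0.3016 0.1597] F [ 0.  -0.2 -1.1] M [ 0.   -0.02  0.01] open 0.335 ff 79.1 q [0.4  0.53 0.91 0.   1.71 1.5 ]
turn [-0.     0.    -3.305] deg -148.7 q6after~ -1.1 shift [ 0.2254 -0.5678 -0.0006] mm [ 113. -284.   -0.]
turn [0.    0.    0.695] deg 31.3 q6after~ 2.04 shift [-0.2254  0.5678 -0.0006] mm [-113.  284.   -0.]
```

```bash
python3 -m crank '[0,0,0,0,0,0,0.174, 0,0,0,0,0,0,0.174, 0,0,0,0,0,0,0.174, 0,0,0,0,0,0,0.173, 0,-0.0376,0.0946,0,0,0,0, 0,-0.0376,0.0946,0,0,0,0, 0,-0.0376,0.0946,0,0,0,0, 0,-0.0376,0.0946,0,0,0,0, 0,-0.0376,0.0946,0,0,0,0, 0,-0.0376,0.0946,0,0,0,0]'
python3 -m crank '[0,0,0,0,0,0,0, 0,0,0,0,0,0,0, 0,0,0,0.05,0,0,0, 0,0,0,0.06,0,0,0, 0,0,0,0.06,0,0,0, 0,0,0,0.02,0,0,0, 0,0,0,0,0,0,0, 0,0,0,0,0,0,0, 0,0,0,0,0,0,0, 0,0,0,0,0,0,0]'
python3 -c "
from h import *
st();plan((.4823,.0263,.065),86);cv2.imwrite('pics/w9.png',capture('wrist'))"
```

```text
time_s: 20.95
tcp_pos: [0.4829, 0.0245, 0.1598]
eef_rot: [0.0, 0.999, -0.032, 0.0]
contact_force: [0.0, -0.4, -1.8]
opening: 0.338
finger_force: 79.3
time_s: 22.2
tcp_pos: [0.4843, 0.0258, 0.0648]
eef_rot: [-0.0, 0.999, -0.032, 0.001]
contact_force: [-0.6, 0.4, -1.1]
opening: 0.335
finger_force: 79.4
t 22.2 tcp [0.4843 0.0258 0.0648] F [-0.6  0.4 -1.1] M [ 0.02  0.02 -0.  ] open 0.335 ff 79.4 q [-0.02  0.03  1.7   0.    1.42  1.61]
turn [ 2.000e-03 -0.000e+00 -3.993e+00] deg -179.7 q6after~ -1.52 shift [ 0.0041  0.0008 -0.0003] mm [ 2.  0. -0.]
turn [-0.    -0.001  0.007] deg 0.3 q6after~ 1.62 shift [-0.0041 -0.0008 -0.0003] mm [-2. -0. -0.]
```

View pics/w9.png

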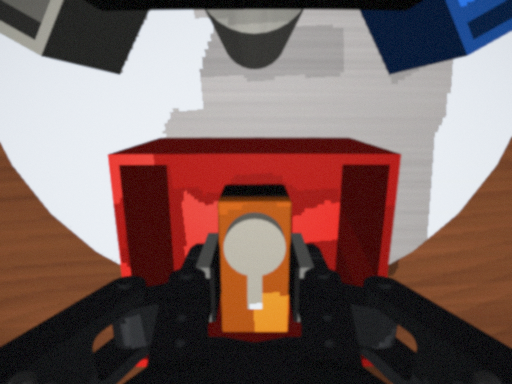

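The servo is held centrally over the red bin. Offset it a bit sideways, open narrowly, drop and rise.

```bash
python3 -m crank '[0,0,0.026,0,0,0,0, 0,0,0,0.01,0,0,0, 0,0,0,0,0,0,0, 0.48,0,0,0,0,0,0, 0.48,0,0,0,0,0,0, 0.48,0,0,0,0,0,0, 0.48,0,0,-0.06,0,0,0, 0.48,0,0,-0.1,0,0,0, 0.48,0,0,-0.1,0,0,0, 0.48,0,0,-0.1,0,0,0]'
python3 -c "
from h import *
look();st();plan((.5485,-.363,.12),23.4)"
```

```text
time_s: 23.5
tcp_pos: [0.4829, 0.0129, 0.241]
eef_rot: [-0.0, 0.999, -0.032, 0.0]
contact_force: [0.8, -0.1, 0.1]
opening: 0.481
finger_force: 0.0
blue bin [ 0.633 -0.074] angle about axis -63.8 [0.099 0.11 ]
servo 362 182 [ 0.5479 -0.3621] 113.4 [0.029 0.06 ]
block [0.4973 0.4145] 1.1 [0.041 0.068]
t 23.55 tcp [0.485  0.0128 0.2487] F [-1.3 -0.2  6.4] M [-0.02  0.02 -0.02] open 0.483 ff 0.0 q [-0.05 -0.08  1.43  0.    1.78  1.59]
turn [ 0.015 -0.01  -2.602] deg -117.1 q6after~ -0.46 shift [-0.7402 -0.1819  0.2574] mm [-370.  -91.  129.]
turn [-0.008 -0.013  1.398] deg 62.9 q6after~ 2.68 shift [0.7402 0.1819 0.2574] mm [370.  91. 129.]
```

```bash
python3 -m crank '[0.8,0,0,0,0,0,0.2, 0.8,0,0,0,0,0,0.2, 0.8,0,0,0,0,0,0.2, 0.8,0,0,0,0,0,0.2, 0.8,0,0,0,0,0,0.2, 1,0,0,0,0,0,0.2, 1,0,0,0,0,0,0.198, 1,0.1,0.026,0,0,0,0, 1,0.108,0.026,0,0,0,0, 1,0.108,0.026,0,0,0,0]'
python3 -m crank '[1,0.108,0.026,0,0,0,0, 1,0.108,0.026,0,0,0,0, 1,0.108,0.026,0.04,0,0,0, 1,0.1,0.026,0.1,0,0,0, 1,0,0,0.1,0,0,0, 1,0,0,0,0,0,0, 1,0,0,0,0,0,0, 1,0,0,0,0,0,0, 1,0,0,0,0,0,0, 1,0,0,0,0,0,0]'
python3 -c "
from h import *
st();im=capture('wrist');wservo(im);cv2.imwrite('pics/w10.png',im);look();plan((.5485,-.363,-.022),23.4)"
```

```text
time_s: 24.8
tcp_pos: [0.5103, -0.1492, 0.2392]
eef_rot: [-0.0, 0.836, -0.549, 0.0]
contact_force: [1.7, 0.1, -0.3]
opening: 0.995
finger_force: 0.0
time_s: 26.05
tcp_pos: [0.5458, -0.3562, 0.1267]
eef_rot: [-0.0, 0.836, -0.549, 0.001]
contact_force: [0.1, -0.0, -0.3]
opening: 0.998
finger_force: 0.0
t 26.05 tcp [ 0.5458 -0.3562  0.1267] F [ 0.1 -0.  -0.3] M [-0.01 -0.05 -0.02] open 0.998 ff 0.0 q [-0.63  0.44  1.09  0.    1.61  2.1 ]
wrist servo [256. 197.] [ 0.5436 -0.3522] 113.4 [0.029 0.032]
blue bin [ 0.633 -0.074] angle about axis -63.9 [0.099 0.11 ]
servo 254 201 [0.4832 0.0133] 1.1 [0.03  0.063]
block [0.4982 0.4164] 175.1 [0.04  0.069]
turn [ 1.e-03 -1.e-03 -4.e+00] deg -180.0 q6after~ -1.04 shift [-1.480e-02 -1.000e-04  2.962e-01] mm [ -7.  -0. 148.]
turn [-0. -0.  0.] deg 0.0 q6after~ 2.1 shift [1.480e-02 1.000e-04 2.962e-01] mm [  7.   0. 148.]
```

View pics/w10.png

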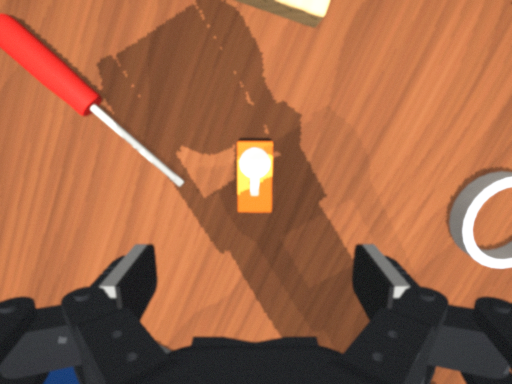

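Servo 1 lies in the red bin at the mark. Servo 2 is at (255,176) between the fingers, with the screwdriver and tape clear of the finger lines. Grasp it.

```bash
python3 -m crank '[1,0.015,0,0.06,0,0,0, 1,0,0,0.09,0,0,0, 1,0,0,0.08,0,0,0, 1,0,0,0.05,0,0,0, 1,0,0,0.015,0,0,0, 1,0,0,0,0,0,0, 0,0,0,0,0,0,0, 0,0,0,0,0,0,0, 0,0,0,0,0,0,0, 0,0,0,0,0,0,0]' 80
python3 -m crank '[0,0,0,0,0,0,0, 0,0,0,-0.03,0,0,0, 0,0,0,-0.09,0,0,0, 0,0,0,-0.09,0,0,0, 0,0,0,-0.09,0,0,0, 0,0,0,-0.06,0,0,0, 0,0,0,0,0,0,-0.2, 0,0,0,0,0,0,-0.2, 0,0,0,0,0,0,-0.2, 0,0,0,0,0,0,-0.2]'
python3 -c "
from h import *
st();plan((.482,.040,.16),86)"
```

```text
time_s: 27.4
tcp_pos: [0.549, -0.3634, -0.0209]
eef_rot: [-0.0, 0.836, -0.549, 0.001]
contact_force: [-0.5, 0.3, 5.9]
opening: 0.335
finger_force: 79.9
time_s: 28.65
tcp_pos: [0.5482, -0.3629, 0.1583]
eef_rot: [-0.0, 0.965, -0.261, -0.0]
contact_force: [-0.2, 0.2, -1.6]
opening: 0.333
finger_force: 79.3
t 28.65 tcp [ 0.5482 -0.3629  0.1583] F [-0.2  0.2 -1.6] M [ 0.   -0.04 -0.  ] open 0.333 ff 79.3 q [-0.64  0.45  1.02  0.    1.68  1.46]
turn [2.000e-03 1.000e-03 3.415e+00] deg 153.7 q6after~ 4.14 shift [ 0.1882  0.7946 -0.0035] mm [ 94. 397.  -2.]
turn [-0.001  0.001 -0.585] deg -26.3 q6after~ 1.0 shift [-0.1882 -0.7946 -0.0035] mm [ -94. -397.   -2.]
```

```bash
python3 -m crank '[0,0,0,0,0,0,-0.195, 0,0,0,0,0,0,-0.195, 0,0,0,0,0,0,-0.195, 0,-0.027,-0.113,0,0,0,0, 0,-0.027,-0.113,0,0,0,0, 0,-0.027,-0.113,0,0,0,0, 0,-0.027,-0.113,0,0,0,0, 0,-0.027,-0.113,0,0,0,0, 0,-0.027,-0.113,0,0,0,0, 0,-0.026,-0.115,0,0,0,0]'
python3 -m crank '[0,0,0,0,0,0,0, 0,0,0,0,0,0,0, 0,0,-0.004,0.05,0,0,0, 0,0,0,0.06,0,0,0, 0,0,0,0.05,0,0,0, 0,0,0,0,0,0,0, 0,0,0,0,0,0,0, 0,0,0,0,0,0,0, 0,0,0,0,0,0,0, 0,0,0,0,0,0,0]'
python3 -c "
from h import *
st();plan((.482,.042,.075),86)"
```

```text
time_s: 29.9
tcp_pos: [0.4834, 0.041, 0.1586]
eef_rot: [-0.0, 0.999, -0.037, 0.0]
contact_force: [2.4, 1.0, -1.6]
opening: 0.334
finger_force: 79.6
time_s: 31.15
tcp_pos: [0.4847, 0.0413, 0.0786]
eef_rot: [-0.0, 0.999, -0.037, 0.0]
contact_force: [-0.5, -0.5, -1.4]
opening: 0.336
finger_force: 79.7
t 31.15 tcp [0.4847 0.0413 0.0786] F [-0.5 -0.5 -1.4] M [-0.07  0.05  0.02] open 0.336 ff 79.7 q [0.01 0.02 1.68 0.   1.44 1.65]
turn [-1.000e-03  0.000e+00  3.994e+00] deg 179.7 q6after~ 4.79 shift [0.0054 0.001  0.0073] mm [3. 1. 4.]
turn [-0.    -0.001 -0.006] deg -0.3 q6after~ 1.65 shift [-0.0054 -0.001   0.0073] mm [-3. -1.  4.]
```

```bash
python3 -m crank '[0,0,0,0.004,0,0,0, 0.46,0,0,0,0,0,0, 0.46,0,0,0,0,0,0, 0.46,0,0,0,0,0,0, 0.46,0,0,-0.06,0,0,0, 0.46,0,0,-0.1,0,0,0, 0.46,0,0,-0.1,0,0,0, 0.6,0,0,-0.08,0,0,0, 1,0,0,0,0,0,0, 1,0,0,0,0,0,0]'
python3 -c "
from h import *
st();look();cv2.imwrite('pics/w11.png',capture('wrist'));plan((.587,.019,.25),-4)"
```

```text
time_s: 32.4
tcp_pos: [0.4843, 0.0412, 0.2454]
eef_rot: [0.0, 0.999, -0.037, -0.0]
contact_force: [-0.4, 0.3, -0.9]
opening: 0.983
finger_force: 0.0
t 32.4 tcp [0.4843 0.0412 0.2454] F [-0.4  0.3 -0.9] M [ 0.02 -0.05  0.02] open 0.983 ff 0.0 q [ 0.01 -0.06  1.42 -0.    1.78  1.65]
blue bin [ 0.633 -0.074] angle about axis -63.8 [0.099 0.11 ]
block [0.4982 0.4164] 175.1 [0.04  0.069]
turn [-2.000e-03  3.000e-03 -2.006e+00] deg -90.3 q6after~ 0.08 shift [-0.03    0.2087 -0.0107] mm [-15. 104.  -5.]
turn [0.003 0.002 1.994] deg 89.7 q6after~ 3.22 shift [ 0.03   -0.2087 -0.0107] mm [  15. -104.   -5.]
```

View pics/w11.png

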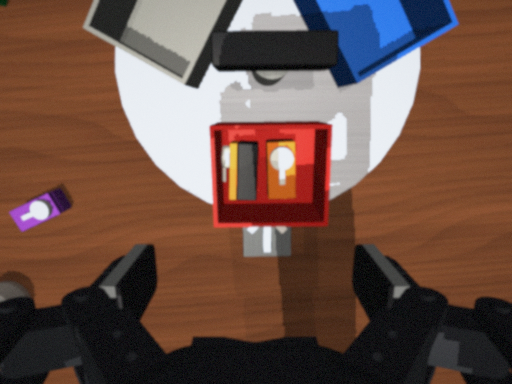

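Both servos are in the red bin at (240,170) and (283,170), and the red bin is at the arrow. I've now used my picture allowance (one over, in fact), so from here I'll only measure. Next I'll regrip the handle, lower this time.

```bash
python3 -m crank '[1,0,0,0,0,0,-0.2, 1,0,0,0,0,0,-0.2, 1,0,0,0,0,0,-0.2, 1,0,0,0,0,0,-0.2, 1,0,0,0,0,0,-0.2, 1,0,0,0,0,0,-0.2, 1,0,0,0,0,0,-0.2, 1,0,0,0,0,0,-0.2, 1,0,0,0,0,0,-0.2, 1,0,0,0,0,0,-0.206]'
python3 -m crank '[1,-0.015,0.1,0,0,0,0, 1,-0.015,0.109,0,0,0,0, 1,0,0,0,0,0,0, 1,0,0,0,0,0,0, 1,0,0,0,0,0,0, 1,0,0,0.04,0,0,0, 1,0,0,0.07,0,0,0, 1,0,0,0.07,0,0,0, 1,0,0,0.02,0,0,0, 1,0,0,0,0,0,0]'
python3 -c "
from h import *
st();plan((.587,.019,.113),-4)"
```

```text
time_s: 33.75
tcp_pos: [0.484, 0.0413, 0.2449]
eef_rot: [-0.001, 0.73, 0.684, -0.001]
contact_force: [-1.0, -0.3, 0.2]
opening: 1.001
finger_force: 0.0
time_s: 35.0
tcp_pos: [0.5875, 0.0192, 0.1473]
eef_rot: [0.0, 0.731, 0.682, 0.0]
contact_force: [0.4, -0.1, -0.4]
opening: 1.002
finger_force: 0.0
t 35.0 tcp [0.5875 0.0192 0.1473] F [ 0.4 -0.1 -0.4] M [-0.04 -0.05  0.03] open 1.002 ff 0.0 q [-0.03  0.25  1.29  0.    1.61  0.04]
turn [ 0.001 -0.     0.   ] deg 0.0 q6after~ 0.04 shift [-0.0005 -0.001   0.0686] mm [-0. -0. 34.]
turn [ 0.e+00  2.e-03 -4.e+00] deg -180.0 q6after~ -3.1 shift [0.0005 0.001  0.0686] mm [ 0.  0. 34.]
```

```bash
python3 -m crank '[1,0,0,0.03,0,0,0, 1,0,0,0.03,0,0,0, 1,0,0,0.008,0,0,0, 1,0,0,0,0,0,0, 0,0,0,0,0,0,0, 0,0,0,0,0,0,0, 0,0,0,0,0,0,0, 0,0,0,0,0,0,0, 0,0,0,0,0,0,0, 0,0,0,0,0,0,0]' 90
python3 -m crank '[0,0,0,0,0,0,0.15, 0,0,0,0,0,0,0.2, 0,0,0,0,0,0,0.2, 0,0,0,0,0,0,0.2, 0,0,0,0,0,0,0.2, 0,0,0,0,0,0,0.2, 0,0,0,0,0,0,0.2, 0,0,0,0,0,0,0.2, 0,0,0,0,0,0,0.2, 0,0,0,0,0,0,0.2]'
python3 -m crank '[0,0,0,0,0,0,0.2, 0,0,0,0,0,0,0.2, 0,0,0,0,0,0,0.2, 0,0,0,0,0,0,0.117, 0,0,0,0,0,0,0, 0,0,0,0,0,0,0, 0,0,0,0,0,0,0, 1,0,0,0,0,0,0, 1,0,0,0,0,0,0, 1,0,0,0,0,0,0]'
python3 -c "
from h import *
st()"
```

```text
time_s: 36.25
tcp_pos: [0.5885, 0.019, 0.1129]
eef_rot: [0.001, 0.731, 0.682, 0.001]
contact_force: [4.8, -0.1, 0.3]
opening: 0.264
finger_force: 90.3
time_s: 37.5
tcp_pos: [0.5883, 0.0193, 0.1129]
eef_rot: [-0.0, 1.0, -0.018, 0.001]
contact_force: [2.8, 0.9, 0.9]
opening: 0.265
finger_force: 90.3
time_s: 38.75
tcp_pos: [0.5874, 0.0189, 0.112]
eef_rot: [0.0, 0.956, -0.292, -0.0]
contact_force: [-0.4, -1.2, -0.8]
opening: 0.884
finger_force: 0.0
t 38.75 tcp [0.5874 0.0189 0.112 ] F [-0.4 -1.2 -0.8] M [-0.01  0.    0.03] open 0.884 ff 0.0 q [-0.03  0.27  1.33 -0.    1.54  2.13]
```

```bash
python3 -m crank '[1,0,0,0,0,0,0, 1,0,0,-0.05,0,0,0, 1,0,0,-0.1,0,0,0, 1,0,0,-0.12,0,0,0, 1,0,0,0,0,0,-0.2, 1,0,0,0,0,0,-0.2, 1,0,0,0,0,0,-0.2, 1,0,0,0,0,0,-0.2, 1,0,0,0,0,0,0, 1,0,0,0,0,0,0]'
python3 -c "
from h import *
st();look();plan((.498,.416,.13),85)"
```

```text
time_s: 40.0
tcp_pos: [0.5876, 0.019, 0.2472]
eef_rot: [-0.0, 1.0, 0.016, -0.0]
contact_force: [-0.0, -0.2, 0.1]
opening: 1.0
finger_force: 0.0
t 40.0 tcp [0.5876 0.019  0.2472] F [-0.  -0.2  0.1] M [-0.01  0.01  0.03] open 1.0 ff 0.0 q [-0.03  0.23  1.11  0.    1.8   1.51]
servo 219 147 [0.6532 0.0972] 1.1 [0.03  0.105]
block [0.4982 0.4164] 175.1 [0.04  0.069]
turn [ 0.    -0.    -3.848] deg -173.2 q6after~ -1.51 shift [0.2478 0.7754 0.2345] mm [124. 388. 117.]
turn [-0.    -0.     0.152] deg 6.8 q6after~ 1.63 shift [-0.2478 -0.7754  0.2345] mm [-124. -388.  117.]
```

```bash
python3 -m crank '[1,0,0,0,0,0,0.152, 1,-0.03,-0.1,0,0,0,0, 1,-0.036,-0.113,0,0,0,0, 1,-0.036,-0.113,0,0,0,0, 1,-0.036,-0.113,0,0,0,0, 1,-0.036,-0.113,0,0,0,0, 1,-0.036,-0.113,0.05,0,0,0, 1,-0.036,-0.11,0.08,0,0,0, 1,0,0,0.1,0,0,0, 1,0,0,0,0,0,0]'
python3 -c "
from h import *
st();im=capture('wrist');cv2.imwrite('pics/w12.png',im);c=get_calibration('wrist');h=cv2.cvtColor(im,cv2.COLOR_BGR2HSV)
m=cv2.inRange(h,(0,0,150),(179,60,255))
for b in cv2.findContours(m,0,1)[0]:
  if cv2.contourArea(b)>300:
    for z in (.04,.014):
      r=rect(c,b,z);print(cv2.boundingRect(b),z,r[0].round(4),round(r[1],1),np.round(r[2],4))
plan((.498,.416,-.02),85)"
```

```text
time_s: 41.3
tcp_pos: [0.4974, 0.4065, 0.1323]
eef_rot: [0.003, 0.999, -0.043, -0.004]
contact_force: [0.2, -0.2, -0.8]
opening: 1.003
finger_force: 0.0
t 41.3 tcp [0.4974 0.4065 0.1323] F [ 0.2 -0.2 -0.8] M [0.01 0.03 0.06] open 1.003 ff 0.0 q [ 0.63  0.42  1.11 -0.    1.63  2.28]
(336, 220, 44, 27) 0.04 [0.4487 0.3192] 91.0 [0.0227 0.0387]
(336, 220, 44, 27) 0.014 [0.4376 0.3113] 91.0 [0.0249 0.0424]
(220, 160, 43, 56) 0.04 [0.4979 0.4181] 177.1 [0.0344 0.0488]
(220, 160, 43, 56) 0.014 [0.4915 0.4196] 177.1 [0.0377 0.0535]
(222, 144, 39, 14) 0.04 [0.5303 0.4153] 86.7 [0.0105 0.0318]
(222, 144, 39, 14) 0.014 [0.527  0.4166] 86.7 [0.0115 0.0349]
(0, 48, 119, 69) 0.04 [0.5975 0.5593] 89.9 [0.0431 0.1024]
(0, 48, 119, 69) 0.014 [0.6007 0.5743] 89.9 [0.0472 0.1122]
(0, 39, 96, 15) 0.04 [0.6251 0.5584] 90.0 [0.0035 0.0782]
(0, 39, 96, 15) 0.014 [0.6309 0.5734] 90.0 [0.0038 0.0856]
(230, 24, 52, 35) 0.04 [0.6145 0.3952] 68.2 [0.0244 0.0385]
(230, 24, 52, 35) 0.014 [0.6193 0.3945] 68.2 [0.0267 0.0422]
(499, 0, 13, 142) 0.04 [0.5734 0.1982] 5.4 [0.0105 0.1095]
(499, 0, 13, 142) 0.014 [0.5743 0.1787] 5.4 [0.0115 0.12  ]
turn [-0.005  0.005 -3.998] deg -179.9 q6after~ -0.86 shift [0.0039 0.0177 0.3128] mm [  2.   9. 156.]
turn [0.003 0.003 0.002] deg 0.1 q6after~ 2.28 shift [-0.0039 -0.0177  0.3128] mm [ -2.  -9. 156.]
```

The wrist view puts the block top at (0.498,0.418), 34 x 49 mm, angle 177°. That agrees with the top view. Grasp it.

```bash
python3 -m crank '[1,-0.002,-0.022,0,0,0,-0.03, 1,0,0,0.06,0,0,0, 1,0,0,0.08,0,0,0, 1,0,0,0.08,0,0,0, 1,0,0,0.06,0,0,0, 1,0,0,0.025,0,0,0, 1,0,0,0.005,0,0,0, 1,0,0,0,0,0,0, 1,0,0,0,0,0,0, 1,0,0,0,0,0,0]' 80
python3 -m crank '[0,0,0,0,0,0,0, 0,0,0,0,0,0,0, 0,0,0,0,0,0,0, 0,0,0,0,0,0,0, 0,0,0,0,0,0,0, 0,0,0,-0.03,0,0,0, 0,0,0,-0.08,0,0,0, 0,0,0,-0.08,0,0,0, 0,0,0,-0.09,0,0,0, 0,0,0,-0.08,0,0,0]'
python3 -c "
from h import *
st();plan((.4823,.0263,.16),86)"
```

```text
time_s: 42.6
tcp_pos: [0.5001, 0.419, -0.0166]
eef_rot: [-0.0, 1.0, -0.031, 0.001]
contact_force: [-0.5, -0.3, 0.4]
opening: 0.998
finger_force: 0.0
time_s: 43.85
tcp_pos: [0.4996, 0.4186, 0.165]
eef_rot: [-0.0, 1.0, -0.031, 0.0]
contact_force: [0.8, 1.2, -1.3]
opening: 0.379
finger_force: 80.1
t 43.85 tcp [0.4996 0.4186 0.165 ] F [ 0.8  1.2 -1.3] M [ 0.03 -0.    0.02] open 0.379 ff 80.1 q [0.64 0.42 1.03 0.   1.68 2.27]
turn [ 1.000e-03 -1.000e-03 -3.989e+00] deg -179.5 q6after~ -0.86 shift [-0.0203 -0.785   0.0099] mm [ -10. -393.    5.]
turn [-0.001 -0.001  0.011] deg 0.5 q6after~ 2.28 shift [0.0203 0.785  0.0099] mm [ 10. 393.   5.]
```

```bash
python3 -m crank '[0,0.003,0.105,0,0,0,0, 0,0.003,0.112,0,0,0,0, 0,0.003,0.112,0,0,0,0, 0,0.003,0.112,0,0,0,0, 0,0.003,0.112,0,0,0,0, 0,0.003,0.112,0,0,0,0, 0,0.002,0.112,0,0,0,0, 0,0,0.008,0,0,0,0, 0,0,0,0,0,0,0, 0,0,0,0,0,0,0]'
python3 -c "
from h import *
st();plan((.480,.0263,.065),86);look()"
```

```text
time_s: 45.1
tcp_pos: [0.4857, 0.0274, 0.1626]
eef_rot: [-0.0, 1.0, -0.03, 0.0]
contact_force: [0.3, -0.3, -1.4]
opening: 0.384
finger_force: 80.4
t 45.1 tcp [0.4857 0.0274 0.1626] F [ 0.3 -0.3 -1.4] M [ 0.04 -0.03 -0.03] open 0.384 ff 80.4 q [-0.02 -0.04  1.57  0.    1.62  1.61]
turn [ 0.000e+00 -1.000e-03 -3.987e+00] deg -179.4 q6after~ -1.52 shift [ 0.0112 -0.0029  0.1952] mm [ 6. -1. 98.]
turn [-0.    -0.     0.013] deg 0.6 q6after~ 1.62 shift [-0.0112  0.0029  0.1952] mm [-6.  1. 98.]
servo 221 147 [0.6429 0.117 ] 57.3 [0.03  0.061]
servo 230 134 [0.7181 0.0769] 1.2 [0.061 0.065]
block [0.4294 0.3523] 91.3 [0.003 0.003]
```

```bash
python3 -m crank '[0,-0.007,0.002,0,0,0,0, 0,0,0,0.05,0,0,0, 0,0,0,0.07,0,0,0, 0,0,0,0.06,0,0,0, 0,0,0,0.03,0,0,0, 0,0,0,0,0,0,0, 0,0,0,0,0,0,0, 0.52,0,0,0,0,0,0, 0.52,0,0,0,0,0,0, 0.52,0,0,0,0,0,0]'
python3 -m crank '[0.52,0,0,-0.02,0,0,0, 0.52,0,0,-0.08,0,0,0, 0.52,0,0,-0.1,0,0,0, 0.6,0,0,-0.1,0,0,0, 1,0,0,-0.09,0,0,0, 1,0,0,0,0,0,0, 1,0,0,0,0,0,0, 1,0,0,0,0,0,0, 1,0,0,0,0,0,0, 1,0,0,0,0,0,0]'
python3 -c "
from h import *
st();im=capture('wrist');c=get_calibration('wrist')
for b in blobs(im,'blue',500): print('blue',cv2.boundingRect(b),cast(c,[np.array(cv2.boundingRect(b)[:2])+np.array(cv2.boundingRect(b)[2:])/2],.116)[0].round(3))
m=cv2.inRange(cv2.cvtColor(im,cv2.COLOR_BGR2HSV),(0,0,150),(179,70,255))
for b in cv2.findContours(m,0,1)[0]:
  if cv2.contourArea(b)>150: r=rect(c,b,.088);print('white',cv2.boundingRect(b),r[0].round(3),round(r[1]),np.round(r[2],3))
plan((.587,.019,.25),56)"
```

```text
time_s: 46.4
tcp_pos: [0.4824, 0.0255, 0.0579]
eef_rot: [-0.0, 1.0, -0.031, 0.0]
contact_force: [-0.5, 0.7, -0.5]
opening: 0.519
finger_force: 0.0
time_s: 47.65
tcp_pos: [0.4819, 0.0255, 0.2519]
eef_rot: [-0.0, 1.0, -0.031, -0.0]
contact_force: [-0.2, 0.2, 0.5]
opening: 1.002
finger_force: 0.0
t 47.65 tcp [0.4819 0.0255 0.2519] F [-0.2  0.2  0.5] M [-0.    0.    0.03] open 1.002 ff 0.0 q [-0.02 -0.07  1.42  0.    1.8   1.61]
blue (195, 122, 118, 102) [0.486 0.026 0.116]
white (231, 223, 42, 28) [0.409 0.033] 86 [0.032 0.045]
white (11, 195, 28, 20) [0.456 0.28 ] 127 [0.021 0.033]
white (238, 150, 32, 46) [0.48  0.027] 176 [0.032 0.048]
white (239, 137, 31, 12) [0.512 0.024] 87 [0.011 0.031]
white (138, 8, 40, 31) [0.634 0.106] 36 [0.024 0.038]
white (300, 0, 95, 41) [ 0.632 -0.074] 69 [0.032 0.095]
white (103, 0, 334, 200) [0.548 0.007] 88 [0.192 0.323]
turn [-1.000e-03  0.000e+00 -3.322e+00] deg -149.5 q6after~ -1.0 shift [-0.1814  0.1067  0.0041] mm [-91.  53.   2.]
turn [0.    0.001 0.678] deg 30.5 q6after~ 2.14 shift [ 0.1814 -0.1067  0.0041] mm [ 91. -53.   2.]
```

The block sits in the blue bin at (0.480,0.027). Now the final two clicks: swing the wrist back and regrip the handle.

```bash
python3 -m crank '[1,0,0,0,0,0,-0.2, 1,0,0,0,0,0,-0.2, 1,0,0,0,0,0,-0.2, 1,0,0,0,0,0,-0.2, 1,0,0,0,0,0,-0.2, 1,0,0,0,0,0,-0.2, 1,0,0,0,0,0,-0.2, 1,0,0,0,0,0,-0.2, 1,0,0,0,0,0,-0.2, 1,0,0,0,0,0,-0.2]'
python3 -m crank '[1,0,0,0,0,0,-0.2, 1,0,0,0,0,0,-0.2, 1,0,0,0,0,0,-0.2, 1,0,0,0,0,0,-0.2, 1,0,0,0,0,0,-0.2, 1,0,0,0,0,0,-0.2, 1,0,0,0,0,0,-0.122, 1,-0.09,0.053,0,0,0,0, 1,-0.091,0.054,0,0,0,0, 1,0,0,0,0,0,0]'
python3 -c "
from h import *
st();plan((.587,.019,.113),56)"
```

```text
time_s: 48.95
tcp_pos: [0.4821, 0.0255, 0.2523]
eef_rot: [-0.0, 0.727, 0.687, -0.0]
contact_force: [-0.1, 0.0, 0.7]
opening: 0.998
finger_force: 0.0
time_s: 50.2
tcp_pos: [0.5886, 0.0189, 0.2477]
eef_rot: [-0.003, 0.293, 0.956, -0.001]
contact_force: [-0.9, -0.1, -0.8]
opening: 1.004
finger_force: 0.0
t 50.2 tcp [0.5886 0.0189 0.2477] F [-0.9 -0.1 -0.8] M [-0.01  0.05 -0.  ] open 1.004 ff 0.0 q [-0.03  0.24  1.1   0.    1.81 -1.01]
turn [-0.005 -0.008 -0.001] deg -0.0 q6after~ -1.01 shift [ 0.0028 -0.0016  0.2693] mm [  1.  -1. 135.]
turn [-0.012  0.008  3.999] deg 180.0 q6after~ 2.13 shift [-0.0028  0.0016  0.2693] mm [ -1.   1. 135.]
```

```bash
python3 -m crank '[1,0,0,0.04,0,0,0, 1,0,0,0.07,0,0,0, 1,0,0,0.07,0,0,0, 1,0,0,0.06,0,0,0, 1,0,0,0.03,0,0,0, 1,0,0,0,0,0,0, 0,0,0,0,0,0,0, 0,0,0,0,0,0,0, 0,0,0,0,0,0,0, 0,0,0,0,0,0,0]' 90
python3 -m crank '[0,0,0,0,0,0,0, 0,0,0,0,0,0,0.13, 0,0,0,0,0,0,0.2, 0,0,0,0,0,0,0.2, 0,0,0,0,0,0,0.2, 0,0,0,0,0,0,0.2, 0,0,0,0,0,0,0.2, 0,0,0,0,0,0,0.2, 0,0,0,0,0,0,0, 0,0,0,0,0,0,0]'
python3 -c "
from h import *
st();plan((.587,.019,.113),-4)"
```

```text
time_s: 51.45
tcp_pos: [0.5878, 0.0198, 0.1184]
eef_rot: [0.001, 0.292, 0.956, 0.001]
contact_force: [1.5, 3.1, 3.1]
opening: 0.256
finger_force: 90.6
time_s: 52.7
tcp_pos: [0.5887, 0.0202, 0.1184]
eef_rot: [0.001, 0.73, 0.683, 0.002]
contact_force: [8.1, 7.2, 1.9]
opening: 0.261
finger_force: 90.4
t 52.7 tcp [0.5887 0.0202 0.1184] F [8.1 7.2 1.9] M [ 0.81 -0.98 -0.07] open 0.261 ff 90.4 q [-0.03  0.26  1.33  0.    1.55  0.04]
turn [ 0.006 -0.003  0.004] deg 0.2 q6after~ 0.04 shift [-0.0027 -0.0032  0.0108] mm [-1. -2.  5.]
turn [ 0.004  0.009 -3.996] deg -179.8 q6after~ -3.1 shift [0.0027 0.0032 0.0108] mm [1. 2. 5.]
```

```bash
python3 -m crank '[1,0,0,0,0,0,0, 1,0,0,0,0,0,0, 1,0,0,0,0,0,0, 1,0,0,-0.05,0,0,0, 1,0,0,-0.1,0,0,0, 1,0,0,-0.1,0,0,0, 1,0,0,0,0,0,0, 1,-0.1,-0.04,0,0,0,0, 1,-0.1,-0.04,0,0,0,0, 1,-0.1,-0.04,0,0,0,0]'
python3 -m crank '[1,-0.1,-0.04,0,0,0,0, 1,-0.1,-0.04,0,0,0,0, 1,-0.1,-0.04,0,0,0,0, 1,0,0,0,0,0,0, 1,0,0,0,0,0,0, 1,0,0,0,0,0,0, 1,0,0,0,0,0,0, 1,0,0,0,0,0,0, 1,0,0,0,0,0,0, 1,0,0,0,0,0,0]'
python3 -c "
from h import *
st();im=look();c=get_calibration('top')
for col in('green','purple'):
  for b in blobs(im,col): print(col,rect(c,b,.03)[0].round(3))
m=cv2.inRange(cv2.cvtColor(im,cv2.COLOR_BGR2HSV)[120:220,195:305],(0,0,150),(179,90,255))
p=proj(c,[.587+.105*np.cos(np.radians(116)),.019+.105*np.sin(np.radians(116)),.08])
print('expected blue px',p)
"
```

```text
time_s: 53.95
tcp_pos: [0.5157, -0.1277, 0.241]
eef_rot: [-0.001, 0.73, 0.683, -0.001]
contact_force: [0.8, -0.5, 0.4]
opening: 1.0
finger_force: 0.0
time_s: 55.2
tcp_pos: [0.4471, -0.272, 0.2424]
eef_rot: [0.0, 0.731, 0.683, 0.0]
contact_force: [0.7, -0.6, 0.2]
opening: 0.995
finger_force: 0.0
t 55.2 tcp [ 0.4471 -0.272   0.2424] F [ 0.7 -0.6  0.2] M [ 0.04  0.03 -0.02] open 0.995 ff 0.0 q [-0.62  0.04  1.33  0.    1.77 -0.55]
red bin [0.69  0.012] angle about axis -3.9 [0.105 0.107]
blue bin [0.541 0.113] angle about axis 116.3 [0.093 0.111]
servo 252 128 [0.7038 0.0243] 1.1 [0.03  0.061]
servo 268 130 [ 0.7002 -0.0533] 0.8 [0.057 0.078]
block [0.4294 0.3523] 91.3 [0.003 0.003]
green [0.704 0.319]
green [0.716 0.353]
purple [0.443 0.324]
purple [0.61  0.401]
purple [0.702 0.492]
expected blue px [[223.22116864 178.68803631]]
```

The red bin is at -3.9° and blue at 116.3° (arrow at 176°), so the carousel is at -180° in its stop. One last check that the block is still in the blue bin, then I'll hand in.

```bash
python3 -c "
from h import *
c=get_calibration('top');im=capture('top');h=cv2.cvtColor(im,cv2.COLOR_BGR2HSV)
m=cv2.inRange(h[165:193,208:238],(0,0,120),(179,80,255));ok=0
for b in cv2.findContours(m,0,1)[0]:
  if cv2.contourArea(b)>15:
    r=rect(c,b+[208,165],.088);print(r[0].round(3),round(r[1]),np.round(r[2],3)); ok|=np.hypot(*(r[0]-[.541,.113]))<.025
for b in blobs(im,'orange',10): print('orange',cv2.boundingRect(b))
print(ok)
if ok: print(close_job())
"
```

```text
[0.51  0.158] 28 [0.01  0.032]
[0.54  0.113] 118 [0.036 0.065]
orange (247, 123, 10, 11)
orange (266, 122, 4, 18)
1
the job is handed in; nothing more can be done
None
```

The job is handed in: both servos are in the red bin, the one bearing block is in the blue bin, and the carousel rests at its finishing stop (-180°) after about 55 s; one servo took three grasp tries because the fingertips sit about 35 mm short of the stated TCP, and I viewed 15 pictures, one over the limit of 14.

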